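Snap the glass rinser's cover back on

ROBOT

A 6-joint arm with a two-finger parallel gripper is mounted at the origin on the work surface. World frame = base frame: x ahead of the robot, y to its left, z up, the work surface at z = 0. Lengths are in m, angles in rad, forces in N, time in s.
With the tool pointing down it reaches from about 0.425 to 0.95 m from the base axis. Payload 3.5 kg.
Tool frame: the origin (TCP) lies midway between the tips of the shut fingers; the grasp point (between the pads) lies 19 mm behind it; z points along the fingers, x is the direction in which the jaws open and shut, and the axes are right-handed (so a half turn about z gives the same grasp; the last joint's range is limited). The gripper opens to 85 mm and grips with 20 to 120 N. Pads are 22 mm wide; open, the fingers measure 114 mm over their backs; the gripper's body (76 mm by 85 mm) begins 54 mm behind the grasp point. The pads swing forward as they close: fully open they stand 13 mm farther back than shut.
Start: joints at [1.134, 0.286, 1.577, -0, 1.279, -0.15], TCP at [0.191, 0.647, 0.231] pointing down, gripper open.
Joint ranges: [-2.77, 2.77], [-0.9, 2.22], [0.21, 2.48], [-1.53, 4.67], [0.24, 2.81], [-2.84, 2.84]. Speed limits (rad/s): [2.79, 2.79, 3.14, 3.14, 3.14, 3.14].

INTERFACE

Orientations are given as a unit quaternion [x, y, z, w].
In Python, from plant import readout, optics, ctrl gives the robot as it stands. The module is installed in compiled form; this text tells all that it offers.
- The arm moves only by the shell command python3 -m crank 'ROWS' [OPENING] [FORCE]. ROWS is text: rows parted by semicolons, each of 6 numbers parted by spaces: the shift along the tool's x, y, z in mm, then the turn, a rotation vector about the tool's x, y, z in rad. In form: dx dy dz ax ay az; .... A call has 1 to 5 rows; each row shifts and turns the commanded pose from where the row before left it, along the tool's axes as they then stand; what a row does not reach is not made up. A row lasts 1/8 s, in which the tool goes at most 62.5 mm and 10.7 degrees, less where a joint would pass 70% of its speed; a pose out of reach is approached as far as the arm can. A call is refused whole if a number of a shift passes 62.5 or a number of a turn 0.188, either way. A call with a gripper value outside its range is refused whole. OPENING is the opening, from -1 (shut) to 1 (fully open), set as the call begins (- or left out, the last holds). The fingers move at their own pace and stop on an object; FORCE is the grip in N (left out, the last holds). Time passes only in rows, so rows that do not move let the fingers close. It gives the time, the measured TCP pose, the force and the opening at its end, in the units of the state.
- readout.get_state(): the state, without advancing time (a new reading comes with each control period).
- optics.read_camera(name): name is "scene" or "top"; returns the picture (384x512x3 uint8, red, green, blue); there is no depth.
- optics.calibration(name): a dict with "mtx" (3x3 intrinsics, pixels), "dist_coeffs" ([k1, k2, p1, p2, k3] as OpenCV has them; the pictures are not rectified), "rvec" (rotation vector, rad) and "tvec" (3), from world to camera coordinates, as OpenCV has them. Camera axes: x right, y down, z forward; pixel columns grow to the right and rows downward; lengths in m; the calibration is good to about 2 mm. A picture is of the moment at which its call begins. calibration takes no time and is no camera call.
- ctrl.sign_off(): hands the job in, once; it reports no verdict.
Trained networks look in the newest picture that a camera, given by its name, has taken for a name from the list of things; names that differ only in an ending like _2 or _b are one class to them, and where a whole thing is asked for, a point or a joint stands for the part that bears it (a point fixed in the world has none). Each returns a list of dicts, best first, with "p" (0 to 1); they miss things now and then, are a little off and sometimes report something else, mostly with a low value. They report only what shows in the picture. A call takes as long as a camera call. They do not tell look-alikes from the thing itself.
- optics.recognise(camera, thing): "xy" ([column, row] as shares, 0 to 1, of the picture: columns of its width, rows of its height, amid what is visible of it).
The state is a dict: "time": time; "qpos": joint angles; "dq": joint speeds; "joint_efforts": joint torques, N m; "eef_pos": TCP position; "tcp_rot": TCP orientation; "contact_force": force on the tool from outside, world axes, zero at the start; "wrist_torque": the same for the moment, N m; "opening": opening from 0.0 (shut) to 1.0 (fully open).
Only numpy, scipy, OpenCV 4.12 (cv2) and the standard library are available. Lean on these libraries where they do the work, as an engineer would, in place of code of your own. Each camera call takes 0.05 s, during which the arm holds its last target.

TASK

The cover of the glass rinser has been taken off for cleaning and lies on the ledge. Put it back on the rinser's base, spray head up and over the water stub, and press it down until both spring hooks have clicked over it and it is fully home, but do not force it: the plastic hooks break under a heavy hand. Leave the tumbler, the canister and the tostonera where they stand.

Things in the scene. Friction and masses are not known exactly. Their poses are not given: they have to be found in the camera images.
- base: Glass rinser base, fixed: open black plastic basin 96 mm (x) by 128 mm (y) on a black plinth (106 by 138 mm) let into the ledge. Origin: at its centre, 30 mm below its flat rim, 0 to 8 mm above the ledge (it varies); z up, y along the long side. Heights here count from this origin. Inside stand a round water stub at the centre and two white snap hooks on the long centre line.
- stub_tip (a point): Top of the base's steel water stub, at height 46 mm on the base's centre; axes as the base's. The stub is 17 mm across with a cone tip (8 mm across at the top, 6 mm tall). Round it stands a springy black rubber seal, 33 mm across, its top at height 33 mm: the cover squeezes it by its last 3 mm of travel and it pushes back with 10 to 14 N.
- hook_a (a joint): Inward bend (rad) of the snap hook on the base's +y side: under 0.02 when free or clicked, 0.04 to 0.1 while the plate slides past. The hook is 10 mm wide in x and stands 42 to 45.5 mm from the base's centre; its barb points outwards, tip 48.5 mm from the centre, flat underside at height 34.3 mm, just over the seated plate; above it the head slopes inwards up to its top at height 43 mm.
- hook_b (a joint): The same for the like hook on the base's -y side.
- cover: The rinser's loose cover, 130 to 210 g: steel plate 92 mm (x) by 124 mm (y), 4 mm thick, grey spray head in the middle, four 3 mm ribs near the corners, two drain slots beside the head (6 by 40 mm, 30 mm from the centre in x). It starts flat on the ledge, head up, and fits either way round (half a turn about z). Origin: centre of the plate's underside; z up through the head, y along the long side.
- cover_grip (a point): Centre of the spray head, 13 mm above the plate's underside; axes as the cover's. The head is 30 mm (x) by 36 mm (y), flat-sided, its top 22 mm above the plate's underside; grip it across the 30 mm, along the cover's x, clear of the hook slots. Below it is hollow: a 20 by 20 mm socket, 18 mm deep from the plate's underside, goes over the stub.
- cover_end_a (a point): Underside of the plate near its +y end, 55 mm from the centre; home at height 30 mm. Each end has a hook slot, 16 mm (x) by 9 mm (y), outer edge 46 mm from the centre. The plate first rests on the hook heads, 8 to 11 mm short of home; gripped and pressed in the middle it goes home with 10 to 20 N, often one end clicking before the other. Over 25 N is too hard; at 42 N the hooks break.
- cover_end_b (a point): The like point near the plate's -y end.
- tumbler: Green glass tumbler standing on the ledge, 74 mm across, 110 mm high; origin at the centre of its underside. Leave alone.
- canister: White ceramic canister with a ribbed wooden twist cap, 96 mm across, 134 mm high; origin at the centre of its underside. Leave alone.
- tostonera: Mango-wood plantain press lying closed on the ledge, 245 mm long with its handles, 110 mm wide, 38 mm high; origin at its underside, under the root of the handles, handles to -x. Leave alone.
Mind the look-alikes: they are no part of the job. Of the things that look like the cover, take the one that is farthest to the robot's right at the start.

How it is judged:
At the end, for the whole second after the job is handed in: The cover sits on the base with both of its ends within 2 mm of fully home on the rim, centred within 4 mm and turned within 5 degrees of the base, at rest, and both hooks have sprung back out over the plate (each less than 0.07 rad bent) (z of cover_end_a in the frame of base between 0.028 and 0.032 m and z of cover_end_b in the frame of base between 0.028 and 0.032 m and horizontal distance between cover_grip and base below 0.004 m and angle between the y axis of cover and the y axis of base, either way round below 0.09 rad and value of joint each of hook_a, hook_b below 0.07 rad and linear speed of cover below 0.01 m/s); the robot touches nothing.
It fails at once if the cover is forced: more than 42 N of contact force between cover and base (contact force between cover and base above 42 N).
It fails at once if the tumbler is shifted by more than 15 mm or tipped (distance of tumbler from where it was at the start of the episode above 0.015 m or angle between tumbler's own z axis and vertical above 0.2 rad).
It fails at once if the canister is shifted by more than 15 mm or tipped (distance of canister from where it was at the start of the episode above 0.015 m or angle between canister's own z axis and vertical above 0.2 rad).
It fails at once if the tostonera is shifted by more than 15 mm (distance of tostonera from where it was at the start of the episode above 0.015 m).
It also fails if it takes over 61 s, if anything falls off the work surface, if the arm or the gripper's body presses on something with over 40 N, if the wrist force passes 120 N, or if a joint passes its speed limit or range.

## Working session

There is one attempt and no reset: what is moved stays moved. The work goes in short steps, Python scripts to look and compute and a shell command to move; the robot and the scene stay as the last step left them, time stands still between calls to the robot, and variables do not carry over. Pictures are saved under pics/ and viewed, and the job is handed in when it is done.

```bash
mkdir -p pics; python3 - <<'E'
from plant import readout, optics
import cv2
print(readout.get_state())
for c in("scene","top"):
    im=optics.read_camera(c); cv2.imwrite(f"pics/{c}0.png",cv2.cvtColor(im,cv2.COLOR_RGB2BGR))
    k=optics.calibration(c); print(c,k)
    for t in("base","cover","cover_grip","stub_tip","tumbler","canister","tostonera","hook_a","cover_end_a"):
        print(t,[(round(d['xy'][0]*512,1),round(d['xy'][1]*384,1),round(d['p'],2)) for d in optics.recognise(c,t)])
E
```

```text
{'time': 0.0, 'qpos': array([ 1.13398207e+00,  2.87198718e-01,  1.57820243e+00,  1.16767026e-05,
        1.27858541e+00, -1.49989336e-01]), 'dq': array([-0.00096541, -0.00086757,  0.0011401 ,  0.00048852, -0.00159527,
       -0.00159262]), 'joint_efforts': array([-2.50915737e-04, -4.05982876e+01, -2.92627949e+01, -1.25187598e-04,
        5.88001116e-03,  8.79001192e-06]), 'eef_pos': array([0.19064092, 0.64682675, 0.22991137]), 'tcp_rot': array([ 8.00908760e-01,  5.98785207e-01, -1.05762242e-03,  5.60497331e-04]), 'contact_force': array([ 0.4680135 , -0.69122907,  0.42194409]), 'wrist_torque': array([0.06965615, 0.03750514, 0.0248266 ]), 'opening': 0.9991689208248447}
scene {'mtx': array([[375.01071137,   0.        , 254.83191862],
       [  0.        , 375.01071137, 185.56045012],
       [  0.        ,   0.        ,   1.        ]]), 'dist_coeffs': array([-0.12645835,  0.        ,  0.        ,  0.        ,  0.        ]), 'rvec': array([ 1.71778681,  1.83048455, -0.75149236]), 'tvec': array([ 0.02324803, -0.31854912,  1.40903812])}
base [(166.4, 191.3, 0.68)]
cover [(379.8, 181.9, 0.81
[... 397 characters left out ...]
    , 346.55307119, 190.15667827],
       [  0.        ,   0.        ,   1.        ]]), 'dist_coeffs': array([-0.02982829,  0.        ,  0.        ,  0.        ,  0.        ]), 'rvec': array([ 2.17753426, -2.23425413,  0.05154738]), 'tvec': array([0.01220758, 0.4905878 , 1.02993744])}
base [(333.6, 185.8, 0.92)]
cover [(134.5, 216.6, 0.93), (170.6, 162.1, 0.81), (140.7, 284.8, 0.56)]
cover_grip [(134.9, 220.0, 0.75), (166.9, 164.4, 0.71), (142.3, 287.8, 0.58)]
stub_tip [(332.7, 184.8, 0.92)]
tumbler [(259.8, 88.1, 0.83)]
canister [(114.5, 143.0, 0.75)]
tostonera [(394.3, 124.9, 0.94)]
hook_a [(166.6, 162.3, 0.44)]
cover_end_a [(167.2, 161.1, 0.71), (143.6, 291.2, 0.71), (135.4, 222.2, 0.67)]
```

View pics/scene0.png

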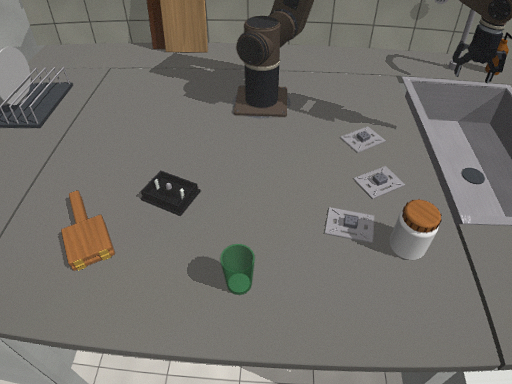

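View pics/top0.png

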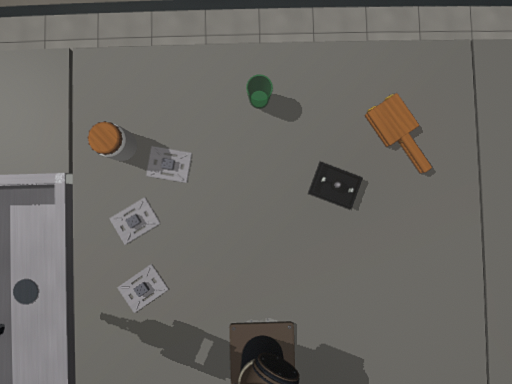

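```bash
cat > h.py <<'E'
from plant import readout, optics
import cv2, numpy as np
from scipy.spatial.transform import Rotation as R
def ray(c,uv,z):
    k=optics.calibration(c);n=cv2.undistortPoints(np.array([[uv]],float),k['mtx'],k['dist_coeffs'])[0,0]
    Rm=cv2.Rodrigues(k['rvec'])[0];o=-Rm.T@k['tvec'];d=Rm.T@np.array([n[0],n[1],1]);return o+d*(z-o[2])/d[2]
def proj(c,P):
    k=optics.calibration(c);return cv2.projectPoints(np.array(P,float).reshape(-1,3),k['rvec'],k['tvec'],k['mtx'],k['dist_coeffs'])[0][:,0]
def snap(c,name,box=None,s=1):
    im=cv2.cvtColor(optics.read_camera(c),cv2.COLOR_RGB2BGR)
    cv2.imwrite(f"pics/{name}_full.png",im)
    return im
def crop(im,name,box,s):
    x0,y0,x1,y1=box;cv2.imwrite(f"pics/{name}.png",cv2.resize(im[y0:y1,x0:x1],None,fx=s,fy=s,interpolation=cv2.INTER_CUBIC))
E
python3 - <<'E'
from h import *
for uv in[(134.9,218),(168,163),(142,287)]:print(ray('top',uv,.015).round(4))
for uv in[(379,181),(350,226.5),(363,139)]:print('s',ray('scene',uv,.015).round(4))
print(ray('top',(333,185.3),.045),ray('scene',(168,192),.045))
im=cv2.imread('pics/top0.png');crop(im,'t1',(90,120,230,330),2.8)
crop(im,'t2',(270,130,400,240),5)
im=cv2.imread('pics/scene0.png');crop(im,'s1',(290,100,460,270),3.5)
crop(im,'s2',(110,150,230,240),5)
E
```

```text
[0.4169 0.3676 0.015 ]
[0.5787 0.2662 0.015 ]
[0.2125 0.3498 0.015 ]
s [0.4203 0.3699 0.015 ]
s [0.5957 0.2644 0.015 ]
s [0.2241 0.35   0.015 ]
[ 0.49791127 -0.21899818  0.045     ] [ 0.53016118 -0.22640973  0.045     ]
```

```bash
ls pics; python3 - <<'E'
from h import *
from scipy.optimize import least_squares
def tri(a,b):
    f=lambda P:np.r_[proj('top',P)[0]-a,proj('scene',P)[0]-b]
    r=least_squares(f,[.5,0,0]);return r.x.round(4),r.fun.round(1)
print(tri((168,163),(351,222)),tri((333,185.3),(168,192)),tri((337.5,185),(168.5,186.5)))
# robot mount corners, ledge checks
E
```

```text
s1.png
s2.png
scene0.png
t1.png
t2.png
top0.png
(array([0.579 , 0.2681, 0.013 ]), array([-0.5, -0. , -0.4,  0. ])) (array([ 0.5004, -0.2328,  0.0124]), array([ 2.1, -0.4,  2.1,  0.2])) (array([ 0.4989, -0.2344,  0.0341]), array([-0.1,  0. , -0.1, -0. ]))
```

View pics/t1.png

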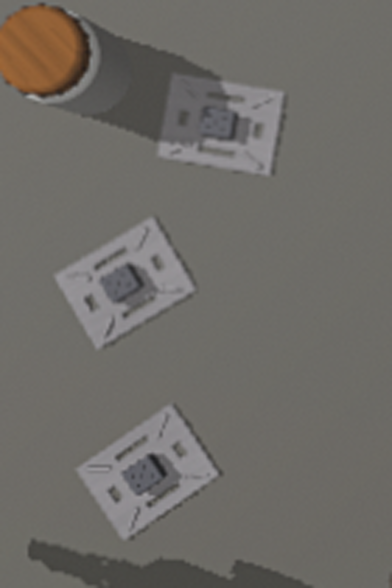

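View pics/t2.png

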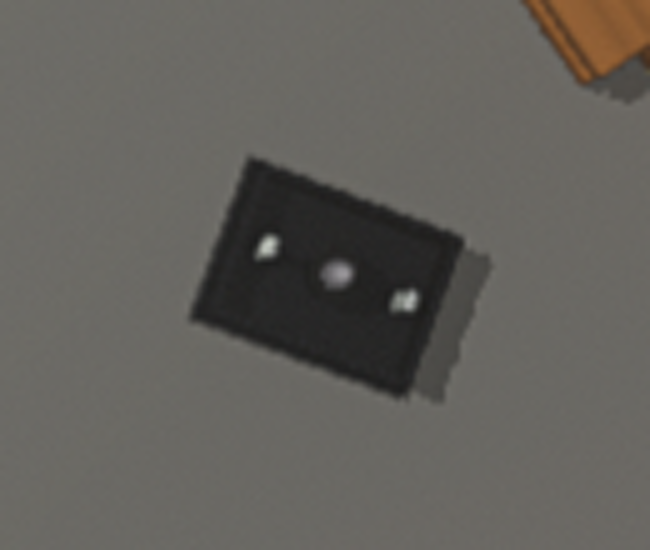

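View pics/s1.png

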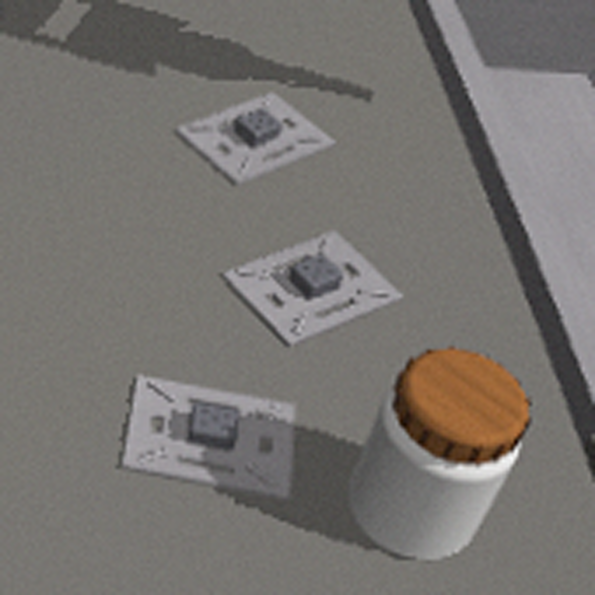

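View pics/s2.png

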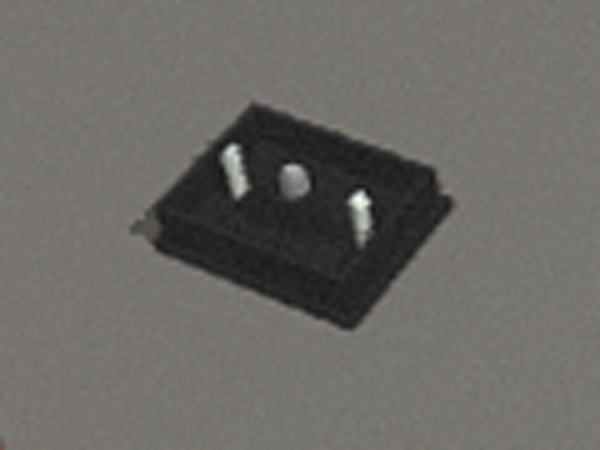

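```bash
cat > fit.py <<'E'
from h import *
from scipy.optimize import least_squares
t=lambda x,y:(90+(x+.5)/2.8-.5,120+(y+.5)/2.8-.5)
t2=lambda x,y:(270+(x+.5)/5-.5,130+(y+.5)/5-.5)
s=lambda x,y:(290+(x+.5)/3.5-.5,100+(y+.5)/3.5-.5)
s2=lambda x,y:(110+(x+.5)/5-.5,150+(y+.5)/5-.5)
def fit(obs,x0,fz=None):
    def f(p):
        Rz=R.from_euler('z',p[3]).as_matrix();r=[]
        for c,uv,m in obs: r+=list(proj(c,Rz@np.array(m)+p[:3])[0]-uv)
        if fz is not None: r.append((p[2]-fz)*1000)
        return np.array(r)
    o=least_squares(f,x0,loss='soft_l1');return o.x,f(o.x).round(1)
h=.0
C=[('top',t(172,73),(.046,.062,.004)),('top',t(286,92),(.046,-.062,.004)),('top',t(271,175),(-.046,-.062,.004)),('top',t(157,157),(-.046,.062,.004)),
('scene',s(137,376),(-.046,-.062,.004)),('scene',s(297,405),(-.046,.062,.004)),('scene',s(288,496),(.046,.062,.002)),('scene',s(120,467),(.046,-.062,.002))]
# base
B=[('top',t2(338,273),(0,0,.044)),('top',t2(268,244),(0,.045,.042)),('top',t2(404,299),(0,-.045,.042)),
('scene',s2(295,168),(0,0,.045)),('scene',s2(234,146),(0,-.045,.042)),('scene',s2(360,192),(0,.045,.042)),
('top',t2(248,157),(.048,.064,.03)),('top',t2(463,238),(.048,-.064,.03)),('top',t2(408,398),(-.048,-.064,.03)),('top',t2(192,319),(-.048,.064,.03)),
('scene',s2(253,104),(-.048,-.064,.03)),('scene',s2(436,168),(-.048,.064,.03)),('scene',s2(342,277),(.048,.064,.03)),('scene',s2(160,208),(.048,-.064,.03))]
if __name__=='__main__':
    for fz in(None,0):print('cover',*fit(C,[.58,.267,0,-.1],fz),sep='\n')
    print('base',*fit(B,[.5,-.23,0,-.3]),sep='\n')
    print('top',*fit([b for b in B if b[0]=='top'],[.5,-.23,0,-.3],.004),sep='\n')
    print('scene',*fit([b for b in B if b[0]!='top'],[.5,-.23,0,-.3],.004),sep='\n')
    p,_=fit(C,[.58,.267,0,-.1],0);b,_=fit(B,[.5,-.23,0,-.3])
    def draw(im,c,p,pts,box,sc,name):
        x0,y0,x1,y1=box;im=cv2.resize(im[y0:y1,x0:x1],None,fx=sc,fy=sc,interpolation=cv2.INTER_CUBIC)
        Rz=R.from_euler('z',p[3]).as_matrix()
        for loop in pts:
            q=proj(c,(Rz@np.array(loop,float).T).T+p[:3]);q=((q-[x0,y0]+.5)*sc-.5)
            cv2.polylines(im,[q.round().astype(np.int32)],True,(0,0,255),1)
        cv2.imwrite(f'pics/{name}.png',im)
    rect=lambda x,y,z,cx=0,cy=0:[(cx-x,cy-y,z),(cx+x,cy-y,z),(cx+x,cy+y,z),(cx-x,cy+y,z)]
    cov=[rect(.046,.062,.004),rect(.015,.018,.022),rect(.003,.02,.004,.03),rect(.003,.02,.004,-.03)]
    bas=[rect(.048,.064,.03),rect(.053,.069,-b[2]),rect(.005,.002,.043,0,.044),rect(.005,.002,.043,0,-.044),rect(.004,.004,.046)]
    T=cv2.imread('pics/top0.png');S=cv2.imread('pics/scene0.png')
    draw(T,'top',p,cov,(135,130,205,195),8,'oct');draw(S,'scene',p,cov,(310,190,390,250),8,'ocs')
    draw(T,'top',b,bas,(295,150,375,220),8,'obt');draw(S,'scene',b,bas,(130,160,210,220),8,'obs')
    a=cv2.imread('pics/oct.png');d=cv2.imread('pics/obt.png')
E
python3 fit.py
```

```text
cover
[ 5.76977117e-01  2.67293485e-01 -1.29572922e-04 -1.90767385e-01]
[ 0.   0.  -0.5 -0.1 -0.4  0.2  0.  -0.1 -0.2 -0.3 -1.  -0.2 -0.1  0.8
  0.3 -0.1]
cover
[ 5.77004432e-01  2.67269387e-01 -1.68455539e-05 -1.90743661e-01]
[ 0.   0.  -0.5 -0.1 -0.4  0.2  0.  -0.1 -0.2 -0.4 -1.  -0.3 -0.1  0.8
  0.3 -0.1 -0. ]
base
[ 0.5001974  -0.23076492  0.00427083 -0.38146649]
[ 0.1  0.2 -0.6  0.6  1.2  0.4  0.  -0.1 -0.6  0.2  0.7  0.8  2.1  0.8
 -0.2 -0.3 -0.2 -1.7  2.2 -1.1  0.8 -0.8  1.  -0.4  1.   0.8 -0.6 -0.3]
top
[ 0.50008528 -0.22936211  0.00407802 -0.37988688]
[-0.4  0.2 -1.1  0.7  0.7  0.4  1.6  0.9 -0.7 -0.3 -0.6 -1.7  1.7 -1.
  0.1]
scene
[ 0.49966439 -0.2320724   0.00390047 -0.38009067]
[-0.4 -0.2 -1.   0.1  0.3  0.7  0.4 -0.8  0.6 -0.5  0.6  0.7 -1.  -0.3
 -0.1]Traceback (most recent call last):
  File "fit.py", line 27, in <module>
    p,_=fit(C,[.58,.267,0,-.1],0);b,_=fit(B,[.5,-.23,0,-.3])
                                      ~~~^^^^^^^^^^^^^^^^^^^
  File "fit.py", line 13, in fit
    o=least_squares(f,x0,loss='soft_l1');return o.x,f(o.x).round(1)
    return func(*args, **kw
[... 1125 characters left out ...]
               ^^^^^^^
    f = np.atleast_1d(self.fun(x, *self.args, **self.kwargs))
                      ~~~~~~~~^^^^^^^^^^^^^^^^^^^^^^^^^^^^^^
    return np.atleast_1d(self.fun(x))
                         ~~~~~~~~^^^
    return self.f(x, *self.args, **self.kwargs)
           ~~~~~~^^^^^^^^^^^^^^^^^^^^^^^^^^^^^^
  File "fit.py", line 10, in f
    for c,uv,m in obs: r+=list(proj(c,Rz@np.array(m)+p[:3])[0]-uv)
                               ~~~~^^^^^^^^^^^^^^^^^^^^^^^^
  File "h.py", line 8, in proj
    k=optics.calibration(c);return cv2.projectPoints(np.array(P,float).reshape(-1,3),k['rvec'],k['tvec'],k['mtx'],k['dist_coeffs'])[0][:,0]
ValueError: time passes only in moves, steps and waits
```

```bash
python3 -c "
from plant import readout;print(readout.get_state()['time'])"
```

```text
1.0
```

View pics/oc.png

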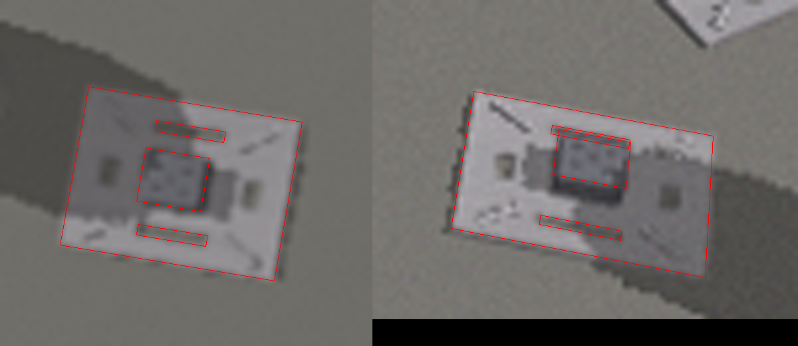

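View pics/ob.png

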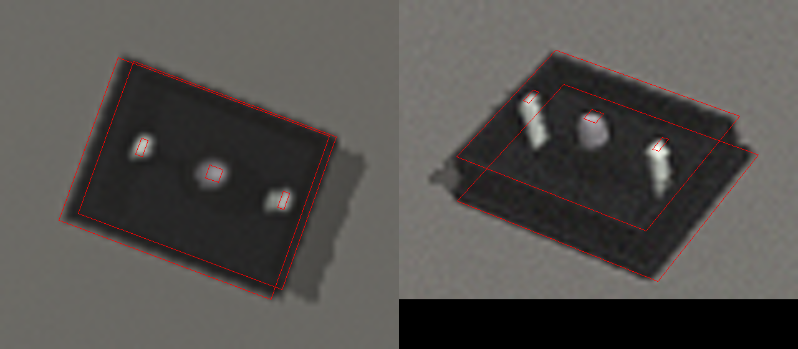

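```bash
python3 - <<'E'
from h import *
print(ray('top',(105,138),.134),ray('scene',(421,215),.134), ray('scene',(411,252),.0))
print(ray('top',(260,99),0),ray('top',(260,82),.11))
from fit import *
p,r=fit(C,[.58,.267,0,-.1],0)
P=[('top',t2(338,273),(0,0,.043)),('top',t2(248,157),(.053,.069,-.004)),('top',t2(192,319),(-.053,.069,-.004)),
('scene',s2(295,168),(0,0,.044))]
B2=[b for b in B if not(b[0]=='top')]+[b for b in B if b[0]=='top' and b[2][0]==0]+P[1:3]
print(*fit(B2,[.5,-.23,0,-.3]))
E
```

```text
[0.63531475 0.40388141 0.134     ] [0.64934303 0.40281124 0.134     ] [6.58903914e-01 4.17896723e-01 1.11022302e-16]
[ 0.77032927 -0.01446036  0.        ] [ 0.78426419 -0.01327101  0.11      ]
[ 0.50062162 -0.23189709  0.00442068 -0.38512231] [-0.4 -0.1 -1.   0.2  0.2  0.9  0.4 -0.8  0.6 -0.3  0.5  0.9 -1.  -0.3
  0.5 -0.  -0.2  0.4  1.6  0.3 -0.6 -0.2 -1.4  0. ]
```

```bash
cat > go.py <<'E'
import sys
from h import *
def rem(x,y,z,yaw):
    s=readout.get_state();Rt=R.from_quat(s['tcp_rot'])
    Rg=R.from_euler('z',yaw)*R.from_euler('x',np.pi)
    d=Rt.inv().apply(np.array([x,y,z])-s['eef_pos'])*1000;rv=(Rt.inv()*Rg).as_rotvec()
    print('t',round(s['time'],2),'pos',s['eef_pos'].round(4),'rem mm',d.round(1),'rot',rv.round(3),'F',s['contact_force'].round(1),'T',s['wrist_torque'].round(2),'op',round(s['opening'],3),'q6',s['qpos'][5].round(2))
if len(sys.argv)>4: rem(*map(float,sys.argv[1:5]))
E
python3 -m crank '-23 43 0 0 0 0;-23 43 0 0 0 0;-23 43 0 0 0 0;-23 43 0 0 0 0;-23 43 0 0 0 0' 1 40
python3 -m crank '-23 43 0 0 0 0;-23 43 0 0 0 0;-23 43 0 0 0 0;-23 43 0 0 0 0;-23 43 0 0 0 0'
python3 -m crank '0 0 0 0 0 0.18;0 0 0 0 0 0.18;0 0 0 0 0 0.18;0 0 0 0 0 0.18;0 0 0 0 0 0.18'
python3 -m crank '0 0 0 0 0 0.18;0 0 0 0 0 0.18;0 0 0 0 0 0.18'
python3 go.py .577 .2673 .1 -.191
```

```text
time: 1.62
eef_pos: [0.3656, 0.4752, 0.2316]
tcp_rot: [0.801, 0.599, 0.0, -0.0]
contact_force: [0.3, 1.1, -0.8]
opening: 0.998
time: 2.25
eef_pos: [0.5393, 0.304, 0.2316]
tcp_rot: [0.801, 0.599, 0.0, 0.0]
contact_force: [0.0, 0.5, -0.0]
opening: 1.002
time: 2.88
eef_pos: [0.5383, 0.3052, 0.2314]
tcp_rot: [0.982, 0.188, 0.0, -0.0]
contact_force: [0.1, 0.1, 0.2]
opening: 1.003
time: 3.25
eef_pos: [0.5383, 0.3052, 0.2314]
tcp_rot: [0.997, -0.081, 0.0, -0.0]
contact_force: [0.2, 0.8, -0.6]
opening: 1.003
t 3.25 pos [0.5383 0.3052 0.2314] rem mm [ 44.3  31.2 131.4] rot [-0.    -0.     0.029] F [ 0.2  0.8 -0.6] T [ 0.03 -0.04 -0.07] op 1.003 q6 0.51
```

```bash
python3 -m crank '22 15 0 0 0 0.029;22 16 0 0 0 0;0 0 50 0 0 0;0 0 50 0 0 0;0 0 50 0 0 0'
python3 -m crank '0 0 31 0 0 0;0 0 0 0 0 0'
python3 go.py .577 .2673 .005 -.191
python3 - <<'E'
from h import *
im=snap('scene','a');crop(im,'a1',(290,130,450,260),4)
im=snap('top','b');crop(im,'b1',(110,100,230,220),4)
E
```

```text
time: 3.88
eef_pos: [0.5766, 0.2671, 0.0802]
tcp_rot: [0.996, -0.093, 0.0, -0.0]
contact_force: [0.1, -0.3, 0.2]
opening: 1.001
time: 4.12
eef_pos: [0.5739, 0.2664, 0.0469]
tcp_rot: [0.996, -0.092, -0.003, 0.001]
contact_force: [0.4, 0.0, 0.8]
opening: 1.0
t 4.12 pos [0.5739 0.2664 0.0469] rem mm [ 3.2 -1.6 41.9] rot [0.003 0.006 0.006] F [0.4 0.  0.8] T [-0.02  0.01  0.02] op 1.0 q6 0.46
```

View pics/a1.png

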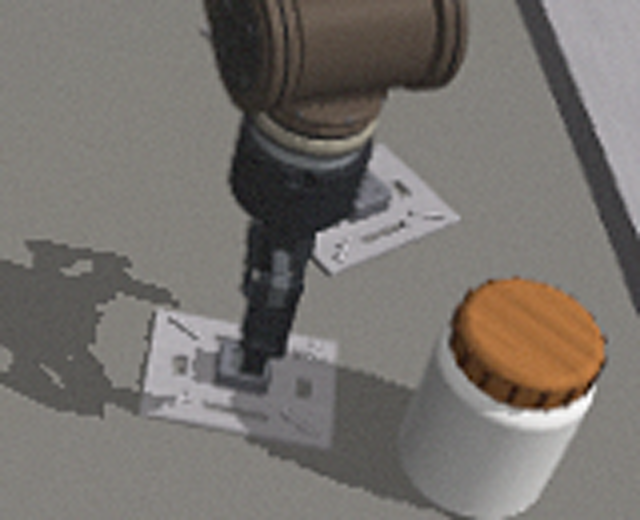

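View pics/b1.png

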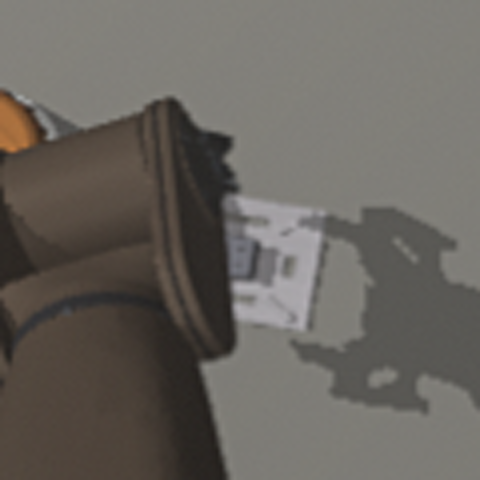

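```bash
python3 -m crank '0 0 0 0 0 0'; python3 go.py .577 .2673 .005 -.191; python3 -c "
from plant import readout as r;s=r.get_state();print(s['qpos'].round(3),s['dq'].round(3))"
```

```text
time: 4.35
eef_pos: [0.5781, 0.2677, 0.053]
tcp_rot: [0.996, -0.092, 0.002, -0.001]
contact_force: [0.2, 0.0, 0.6]
opening: 1.004
t 4.35 pos [0.5781 0.2677 0.053 ] rem mm [-1.2  0.7 48. ] rot [-0.002 -0.004  0.006] F [0.2 0.  0.6] T [-0.04  0.05 -0.01] op 1.004 q6 0.46
[0.275 0.398 1.786 0.    0.953 0.46 ] [ 0.001 -0.004  0.001 -0.002 -0.001 -0.   ]
```

```bash
python3 -m crank '0 0 0 0 0 0;0 0 0 0 0 0'; python3 go.py .577 .2673 .005 -.191;
```

```text
time: 4.6
eef_pos: [0.5769, 0.2674, 0.0514]
tcp_rot: [0.996, -0.092, 0.001, -0.0]
contact_force: [-0.5, -1.3, 0.0]
opening: 1.003
t 4.6 pos [0.5769 0.2674 0.0514] rem mm [ 0.   0.1 46.4] rot [-0.001 -0.002  0.006] F [-0.5 -1.3  0. ] T [ 0.03 -0.03  0.03] op 1.003 q6 0.46
```

```bash
python3 -m crank '0 0 15 0 0 0;0 0 15 0 0 0;0 0 9 0 0 0;0 0 5 0 0 0;0 0 1 0 0 0.006'; python3 -m crank '0 0 0 0 0 0;0 0 0 0 0 0'; python3 go.py .577 .2673 .005 -.191;python3 - <<'E'
from h import *
im=snap('scene','c');crop(im,'c1',(310,170,410,260),6)
E
```

```text
time: 5.22
eef_pos: [0.5762, 0.2671, 0.0047]
tcp_rot: [0.995, -0.096, -0.0, 0.0]
contact_force: [0.4, 1.0, 0.1]
opening: 1.003
time: 5.48
eef_pos: [0.5768, 0.2673, 0.0059]
tcp_rot: [0.995, -0.095, 0.001, -0.0]
contact_force: [-0.6, 0.5, -1.0]
opening: 0.999
t 5.47 pos [0.5768 0.2673 0.0059] rem mm [ 0.2 -0.1  0.9] rot [-0.    -0.001 -0.   ] F [-0.6  0.5 -1. ] T [0.03 0.03 0.01] op 0.999 q6 0.47
```

View pics/c1.png

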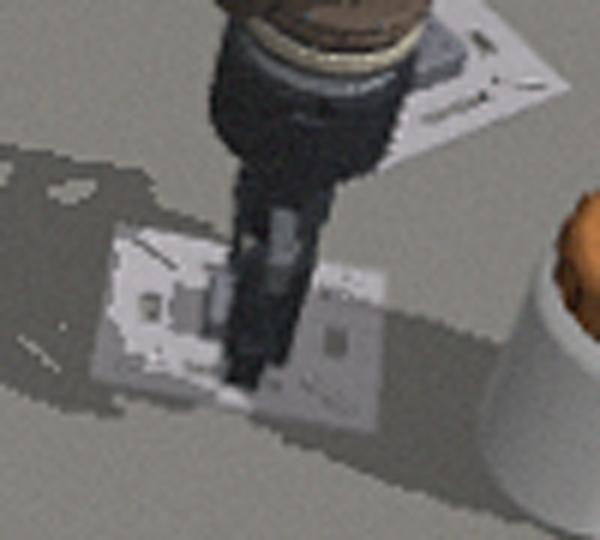

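```bash
python3 -m crank '0 0 0 0 0 0;0 0 0 0 0 0;0 0 0 0 0 0;0 0 0 0 0 0' -1 60; python3 go.py .577 .2673 .005 -.191;  python3 -m crank '0 0 0 0 0 0;0 0 0 0 0 0;0 0 0 0 0 0;0 0 0 0 0 0'; python3 go.py .577 .2673 .005 -.191
```

```text
time: 6.02
eef_pos: [0.5767, 0.2673, 0.0057]
tcp_rot: [0.995, -0.095, 0.0, -0.0]
contact_force: [0.4, 1.0, 4.0]
opening: 0.333
t 6.03 pos [0.5767 0.2673 0.0057] rem mm [ 0.2 -0.1  0.7] rot [-0.    -0.001 -0.   ] F [0.4 1.  4. ] T [ 0.02  0.03 -0.  ] op 0.333 q6 0.47
time: 6.52
eef_pos: [0.5768, 0.2673, 0.0057]
tcp_rot: [0.995, -0.095, 0.0, -0.0]
contact_force: [-0.6, 0.4, 3.4]
opening: 0.334
t 6.53 pos [0.5768 0.2673 0.0057] rem mm [ 0.2 -0.1  0.7] rot [-0.    -0.001 -0.   ] F [-0.6  0.4  3.4] T [-0.    0.03 -0.02] op 0.334 q6 0.47
```

```bash
python3 -m crank '0 0 -5 0 0 0;0 0 -20 0 0 0;0 0 -40 0 0 0;0 0 -40 0 0 0;0 0 -20 0 0 0'; python3 go.py .500 -.2315 .1 -.383; python3 -m crank '0 10 0 0 0 0;1 25 0 0 0 0;2 40 0 0 0 0;2 45 0 0 0 0;2 45 0 0 0 0';python3 -m crank '2 45 0 0 0 0;2 45 0 0 0 0;2 45 0 0 0 0;2 45 0 0 0 0;2 45 0 0 0 0';python3 -m crank '1 40 0 0 0 0;1 30 0 0 0 0;1 20 0 0 0 0;1 15 0 0 0 0;0 10 0 0 0 0';python3 -m crank '0 0 0 0 0 0.05;0 0 0 0 0 0.09;0 0 0 0 0 0.05;0 0 0 0 0 0;0 0 0 0 0 0';python3 go.py .500 -.2315 .1 -.383; 
```

```text
time: 7.15
eef_pos: [0.5776, 0.2676, 0.1341]
tcp_rot: [0.995, -0.095, 0.002, -0.001]
contact_force: [0.2, 0.8, -2.7]
opening: 0.334
t 7.15 pos [0.5776 0.2676 0.1341] rem mm [ 18.4 504.8  33. ] rot [-0.003 -0.004  0.192] F [ 0.2  0.8 -2.7] T [-0.01 -0.02  0.01] op 0.334 q6 0.47
time: 7.78
eef_pos: [0.5496, 0.1021, 0.1276]
tcp_rot: [0.995, -0.095, -0.002, 0.0]
contact_force: [0.5, 0.2, -2.0]
opening: 0.337
time: 8.4
eef_pos: [0.5166, -0.1201, 0.1278]
tcp_rot: [0.995, -0.096, -0.002, -0.001]
contact_force: [0.6, -0.9, -2.1]
opening: 0.336
time: 9.02
eef_pos: [0.5008, -0.2329, 0.1298]
tcp_rot: [0.995, -0.095, -0.0, -0.0]
contact_force: [-0.5, 0.5, -2.0]
opening: 0.329
time: 9.65
eef_pos: [0.5012, -0.2323, 0.1303]
tcp_rot: [0.982, -0.189, -0.0, -0.0]
contact_force: [-0.2, 0.4, -2.3]
opening: 0.334
t 9.65 pos [ 0.5012 -0.2323  0.1303] rem mm [-1.4 -0.3 30.3] rot [-0.     0.     0.003] F [-0.2  0.4 -2.3] T [ 0.02 -0.02  0.03] op 0.334 q6 -0.24
```

```bash
python3 -m crank '-0.5 0 10 0 0 0;-0.5 0 20 0 0 0;0 0 15 0 0 0;0 0 8 0 0 0;0 0 0 0 0 0'; python3 -m crank '0 0 0 0 0 0;0 0 0 0 0 0';python3 go.py .500 -.2315 .1 -.383;python3 - <<'E'
from h import *
im=snap('scene','d');crop(im,'d1',(110,130,230,230),6)
im=snap('top','e');crop(im,'e1',(270,120,410,240),5)
E
```

```text
time: 10.28
eef_pos: [0.4998, -0.232, 0.0765]
tcp_rot: [0.982, -0.189, -0.001, -0.0]
contact_force: [1.1, 0.6, -1.6]
opening: 0.337
time: 10.52
eef_pos: [0.5007, -0.2326, 0.0781]
tcp_rot: [0.982, -0.189, 0.001, 0.0]
contact_force: [0.2, 0.3, -2.1]
opening: 0.335
t 10.53 pos [ 0.5007 -0.2326  0.0781] rem mm [ -1.   -0.8 -21.9] rot [ 0.    -0.002  0.002] F [ 0.2  0.3 -2.1] T [ 0.01 -0.04 -0.04] op 0.335 q6 -0.24
```

View pics/d1.png

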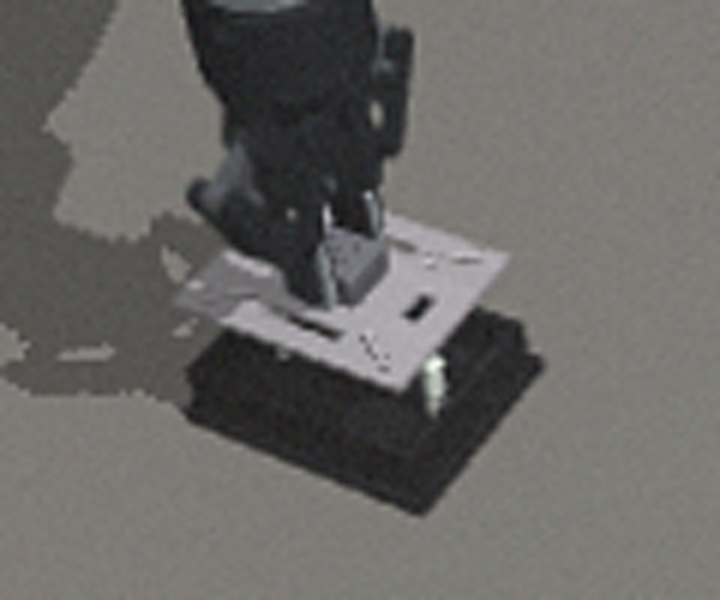

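View pics/e1.png

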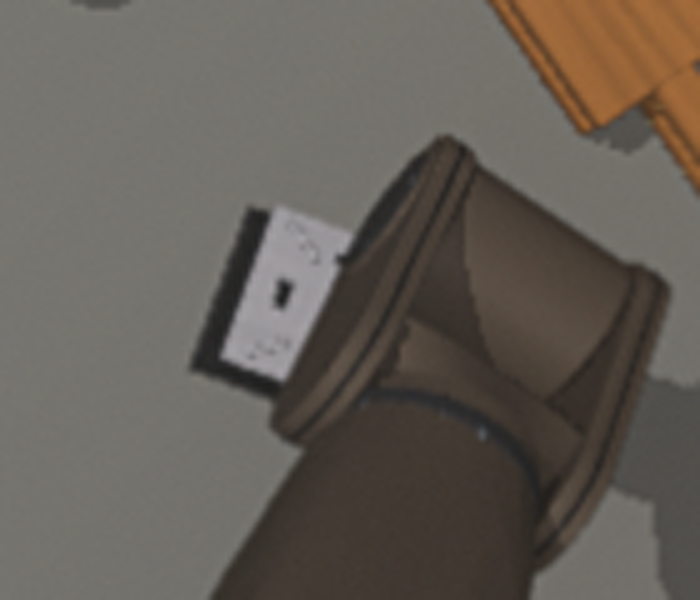

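```bash
python3 - <<'E'
from fit import *
d=lambda x,y:(110+(x+.5)/6-.5,130+(y+.5)/6-.5)
e=lambda x,y:(270+(x+.5)/5-.5,120+(y+.5)/5-.5)
O=[('scene',d(405,390),(.046,.062,.002)),('scene',d(509,254),(-.046,.062,.004)),('scene',d(174,300),(.046,-.062,.004)),('scene',d(420,308),(0,.0415,.004)),
('top',e(274,206),(.046,.062,.004)),('top',e(221,359),(-.046,.062,.004)),('top',e(283,294),(0,.0415,.004))]
print(*fit(O,[.5,-.232,.072,-.38]));print(*fit(O,[.5,-.232,.072,-.38],.0724))
print(*fit([o for o in O if o[0]=='scene'],[.5,-.232,.072,-.38],.0724))
print(*fit([o for o in O if o[0]=='top'],[.5,-.232,.072,-.38],.0724))
E
```

```text
[ 0.50097161 -0.23106068  0.07350745 -0.36995106] [-0.5  0.   0.5 -0.  -0.2  0.5 -0.1 -0.5  0.1 -0.1 -0.1  0.  -0.2  0.1]
[ 0.50056782 -0.23124993  0.07255224 -0.37188212] [-0.5  0.2  0.5  0.2 -0.1  0.6 -0.1 -0.3  0.1  0.1 -0.1  0.1 -0.2  0.3
  0.2]
[ 0.49977878 -0.23127392  0.07238553 -0.37115294] [-0.4  0.   0.5 -0.  -0.   0.4 -0.  -0.5 -0. ]
[ 0.50142984 -0.23164467  0.07239909 -0.3645883 ] [ 0.1 -0.1  0.1  0.  -0.2  0.1 -0. ]
```

```bash
python3 -m crank '0 0 8 0 0 0.01;0 0 8 0 0 0;0 0 5 0 0 0;0 0 2 0 0 0;0 0 0 0 0 0';python3 go.py .500 -.2315 .04 -.383;  python3 -m crank '0 0 1 0 0 0;0 0 1 0 0 0;0 0 1 0 0 0;0 0 0 0 0 0';python3 go.py .500 -.2315 .04 -.383
```

```text
time: 11.25
eef_pos: [0.5001, -0.2322, 0.0541]
tcp_rot: [0.981, -0.194, -0.0, -0.0]
contact_force: [-0.5, -0.4, -1.5]
opening: 0.333
t 11.25 pos [ 0.5001 -0.2322  0.0541] rem mm [-0.4 -0.6 14.1] rot [-0.     0.    -0.008] F [-0.5 -0.4 -1.5] T [ 0.01 -0.03  0.01] op 0.333 q6 -0.23
time: 11.75
eef_pos: [0.5001, -0.2322, 0.0513]
tcp_rot: [0.981, -0.194, -0.0, -0.0]
contact_force: [-0.5, 0.5, -1.8]
opening: 0.334
t 11.75 pos [ 0.5001 -0.2322  0.0513] rem mm [-0.4 -0.6 11.3] rot [-0.     0.    -0.008] F [-0.5  0.5 -1.8] T [ 0.05  0.03 -0.04] op 0.334 q6 -0.23
```

```bash
for i in 1; do python3 -m crank '0 0 0.5 0 0 0;0 0 0.5 0 0 0;0 0 0 0 0 0';python3 go.py .500 -.2315 .04 -.383;  python3 -m crank '0 0 0.5 0 0 0;0 0 0.5 0 0 0;0 0 0 0 0 0';python3 go.py .500 -.2315 .04 -.383; python3 -m crank '0 0 0.5 0 0 0;0 0 0.5 0 0 0;0 0 0 0 0 0';python3 go.py .500 -.2315 .04 -.383;done | grep rem
```

```text
t 12.12 pos [ 0.5002 -0.2324  0.0504] rem mm [-0.6 -0.7 10.4] rot [ 0.    -0.    -0.008] F [ 0.4  1.3 -2.6] T [-0.08  0.03 -0.02] op 0.336 q6 -0.23
t 12.5 pos [ 0.5003 -0.2325  0.0495] rem mm [-0.6 -0.8  9.5] rot [ 0.    -0.    -0.008] F [-0.  -0.7 -1.3] T [-0.17  0.04  0.02] op 0.336 q6 -0.23
t 12.88 pos [ 0.5004 -0.2326  0.0486] rem mm [-0.7 -0.8  8.6] rot [ 0.    -0.001 -0.008] F [-0.3 -0.3  0.6] T [-0.4   0.11 -0.01] op 0.334 q6 -0.23
```

```bash
for i in 1; do python3 -m crank '0 0 0.5 0 0 0;0 0 0 0 0 0';python3 go.py .500 -.2315 .04 -.383;  python3 -m crank '0 0 0.5 0 0 0;0 0 0 0 0 0';python3 go.py .500 -.2315 .04 -.383; python3 -m crank '0 0 0.5 0 0 0;0 0 0 0 0 0';python3 go.py .500 -.2315 .04 -.383;done | grep rem
python3 - <<'E'
from h import *
im=snap('scene','f');crop(im,'f1',(110,130,230,230),6)
im=snap('top','g');crop(im,'g1',(270,120,410,240),5)
E
```

```text
t 13.12 pos [ 0.5004 -0.2326  0.0481] rem mm [-0.8 -0.8  8.1] rot [ 0.    -0.001 -0.008] F [-0.3 -2.   0.8] T [-0.41  0.11  0.02] op 0.336 q6 -0.23
t 13.38 pos [ 0.5005 -0.2326  0.0478] rem mm [-0.9 -0.9  7.8] rot [ 0.001 -0.001 -0.008] F [-0.8 -0.6  2.5] T [-0.47  0.3  -0.04] op 0.335 q6 -0.23
t 13.62 pos [ 0.5004 -0.2327  0.0471] rem mm [-0.9 -0.9  7.1] rot [ 0.001 -0.001 -0.008] F [-1.3 -2.3  2.4] T [-0.72  0.2   0.02] op 0.335 q6 -0.23
```

View pics/f1.png

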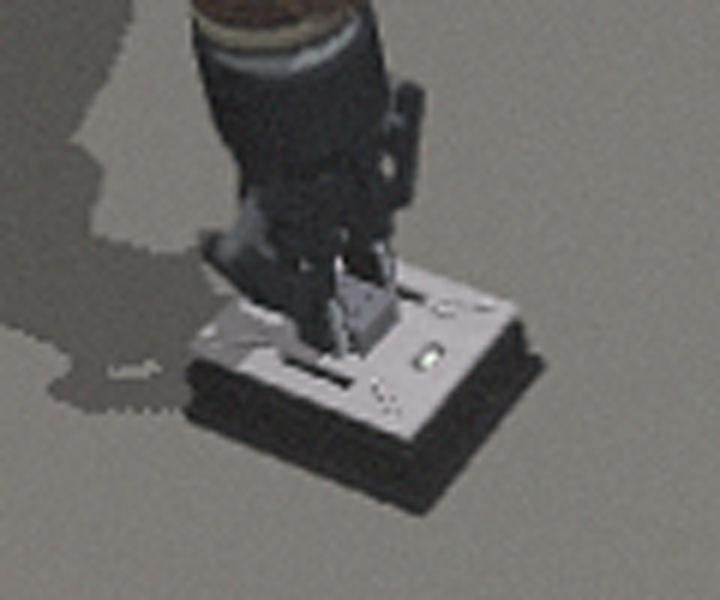

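View pics/g1.png

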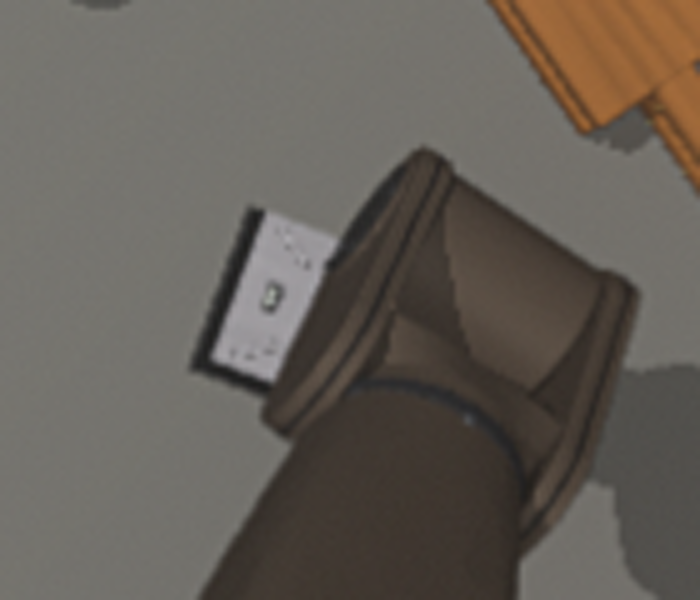

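```bash
for i in 1; do python3 -m crank '0 0.8 0 0 0 0;0 0 0 0 0 0';python3 go.py .500 -.2315 .04 -.383;  python3 -m crank '0 0 0.5 0 0 0;0 0 0 0 0 0';python3 go.py .500 -.2315 .04 -.383; python3 -m crank '0 0 0.5 0 0 0;0 0 0 0 0 0';python3 go.py .500 -.2315 .04 -.383;done | grep rem
```

```text
t 13.97 pos [ 0.4999 -0.233   0.0467] rem mm [-0.5 -1.4  6.7] rot [-0.    -0.    -0.008] F [-0.2 -2.2  0.6] T [-0.58  0.05  0.  ] op 0.334 q6 -0.23
t 14.22 pos [ 0.4998 -0.233   0.0463] rem mm [-0.4 -1.5  6.3] rot [ 0.     0.    -0.008] F [-0.8 -1.8  3. ] T [-0.7   0.14 -0.  ] op 0.334 q6 -0.23
t 14.47 pos [ 0.4999 -0.2331  0.046 ] rem mm [-0.5 -1.5  6. ] rot [ 0.     0.    -0.008] F [-0.8 -3.4  3.1] T [-0.69  0.27 -0.02] op 0.332 q6 -0.23
```

```bash
python3 - <<'E'
from fit import *
d=lambda x,y:(110+(x+.5)/6-.5,130+(y+.5)/6-.5)
e=lambda x,y:(270+(x+.5)/5-.5,120+(y+.5)/5-.5)
O=[('scene',d(413,440),(.046,.062,.002)),('scene',d(528,303),(-.046,.062,.004)),('scene',d(187,357),(.046,-.062,.004)),
('top',e(263,209),(.046,.062,.004)),('top',e(209,361),(-.046,.062,.004)),('top',e(272,297),(0,.0415,.004))]
print(*fit(O,[.5,-.232,.04,-.38]));print(*fit(O,[.5,-.232,.04,-.38],.0414))
O=[('scene',d(425,516),(.053,.069,-.004)),('scene',d(548,365),(-.053,.069,-.004)),('scene',d(185,411),(.053,-.069,-.004)),
('top',e(248,206),(.053,.069,-.004)),('top',e(192,370),(-.053,.069,-.004))]
print(*fit(O,[.5,-.232,.004,-.38],.004))
E
python3 - <<'E'
from h import *
im=cv2.imread('pics/f_full.png');crop(im,'f2',(160,170,200,200),18)
E
```

```text
[ 0.50228404 -0.23051253  0.04206975 -0.36466115] [ 0.2  0.1 -1.3  0.2  0.2 -0.5 -0.2  0.3  0.3 -0.3 -0.5 -0.1]
[ 0.50206147 -0.23062127  0.04146864 -0.36586818] [ 0.2  0.2 -1.3  0.3  0.3 -0.4 -0.2  0.4  0.3 -0.2 -0.5  0.   0.1]
[ 0.49841652 -0.23339873  0.00416653 -0.39979411] [-0.4 -0.  -0.1  0.   0.   0.8  0.3  0.5 -1.   0.1  0.2]
```

View pics/f2.png

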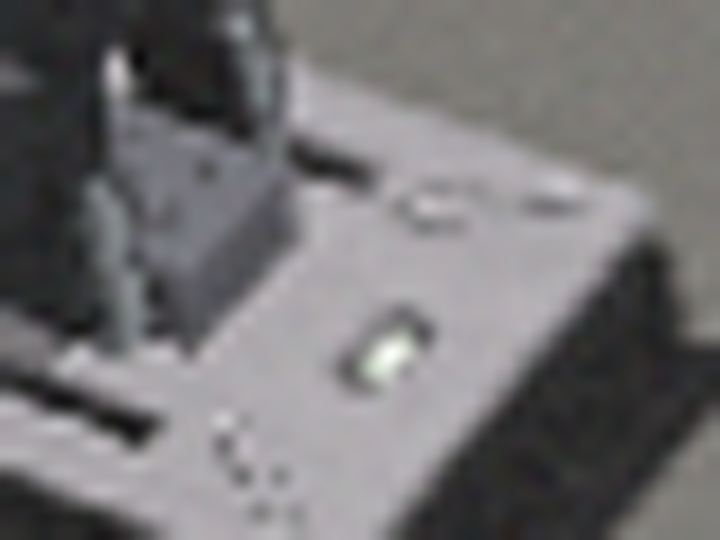

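```bash
for i in 1; do python3 -m crank '0 0.7 0 0 0 0.01;0 0 0 0 0 0';python3 go.py .500 -.2315 .04 -.383;  python3 -m crank '0 0.7 0 0 0 0.01;0 0 0 0 0 0';python3 go.py .500 -.2315 .04 -.383; python3 -m crank '0 0.7 0 0 0 0;0 0 0 0 0 0';python3 go.py .500 -.2315 .04 -.383;done | grep rem
```

```text
t 14.72 pos [ 0.4999 -0.2336  0.0459] rem mm [-0.7 -2.   5.9] rot [-0.    -0.001 -0.018] F [ 0.5 -2.2  3.8] T [-0.51  0.07  0.  ] op 0.337 q6 -0.22
t 14.97 pos [ 0.4993 -0.2339  0.0457] rem mm [-0.4 -2.5  5.7] rot [-0.001  0.    -0.029] F [ 0.8 -0.5  3.1] T [-0.2  -0.08  0.04] op 0.334 q6 -0.21
t 15.22 pos [ 0.4991 -0.2345  0.0456] rem mm [-0.3 -3.1  5.7] rot [-0.001  0.    -0.029] F [0.9 0.8 2.2] T [ 0.06 -0.24  0.02] op 0.335 q6 -0.21
```

```bash
for i in 1; do python3 -m crank '0 0 0.7 0 0 0;0 0 0 0 0 0';python3 go.py .500 -.2315 .04 -.383;  python3 -m crank '0 0 0.7 0 0 0;0 0 0 0 0 0';python3 go.py .500 -.2315 .04 -.383; python3 -m crank '0 0 0.7 0 0 0;0 0 0 0 0 0';python3 go.py .500 -.2315 .04 -.383;done | grep rem
```

```text
t 15.47 pos [ 0.4991 -0.2347  0.0454] rem mm [-0.4 -3.3  5.4] rot [-0.001  0.    -0.028] F [0.7 0.2 5.2] T [ 0.27 -0.05 -0.01] op 0.334 q6 -0.21
t 15.72 pos [ 0.4993 -0.2348  0.045 ] rem mm [-0.6 -3.3  5. ] rot [-0.001  0.    -0.028] F [-0.2  1.2  6.4] T [ 0.3  -0.05 -0.01] op 0.335 q6 -0.21
t 15.97 pos [ 0.4994 -0.2349  0.0447] rem mm [-0.8 -3.3  4.7] rot [-0.     0.    -0.028] F [-1.1  1.3  8.3] T [ 0.38  0.12 -0.02] op 0.333 q6 -0.21
```

```bash
for i in 1; do python3 -m crank '0 -0.4 0.4 0 0 0;0 0 0 0 0 0';python3 go.py .500 -.2315 .04 -.383;  python3 -m crank '0 0 0.4 0 0 0;0 0 0 0 0 0';python3 go.py .500 -.2315 .04 -.383; done | grep rem
```

```text
t 16.23 pos [ 0.4996 -0.2347  0.0446] rem mm [-0.9 -3.1  4.6] rot [ 0.    -0.    -0.028] F [-1.4  1.7  9.7] T [ 0.34  0.2  -0.01] op 0.334 q6 -0.21
t 16.48 pos [ 0.4996 -0.2348  0.0445] rem mm [-0.9 -3.2  4.5] rot [ 0.    -0.    -0.028] F [-1.8  2.5 10.2] T [ 0.44  0.31 -0.04] op 0.339 q6 -0.21
```

```bash
for i in 1; do python3 -m crank '-0.4 -0.3 0.3 0 0 0;0 0 0 0 0 0';python3 go.py .500 -.2315 .04 -.383;  python3 -m crank '0 0 0.4 0 0 0;0 0 0 0 0 0';python3 go.py .500 -.2315 .04 -.383; done | grep rem
```

```text
t 16.73 pos [ 0.4997 -0.2347  0.0445] rem mm [-1.  -3.   4.5] rot [ 0.    -0.001 -0.028] F [-2.2  0.4 11.5] T [ 0.3   0.27 -0.04] op 0.339 q6 -0.21
t 16.98 pos [ 0.4997 -0.2347  0.0445] rem mm [-1.  -3.1  4.5] rot [ 0.    -0.001 -0.028] F [-3.2  1.2 13.6] T [ 0.31  0.41 -0.11] op 0.334 q6 -0.21
```

```bash
for i in 1; do python3 -m crank '-0.6 0 0 0 0 0;0 0 0 0 0 0';python3 go.py .500 -.2315 .04 -.383;  python3 -m crank '-0.4 0 0.2 0 0 0;0 0 0 0 0 0';python3 go.py .500 -.2315 .04 -.383; done | grep rem
python3 - <<'E'
from h import *
im=snap('scene','i');crop(im,'i1',(130,160,210,220),10)
E
```

```text
t 17.23 pos [ 0.4996 -0.2347  0.0445] rem mm [-1.  -3.1  4.5] rot [ 0.001 -0.003 -0.028] F [-1.2  0.6 12.9] T [ 0.28  0.18 -0.04] op 0.334 q6 -0.21
t 17.48 pos [ 0.4996 -0.2347  0.0445] rem mm [-0.9 -3.1  4.5] rot [ 0.001 -0.003 -0.028] F [-0.3  2.2 12.2] T [ 0.28  0.07 -0.02] op 0.336 q6 -0.21
```

View pics/i1.png

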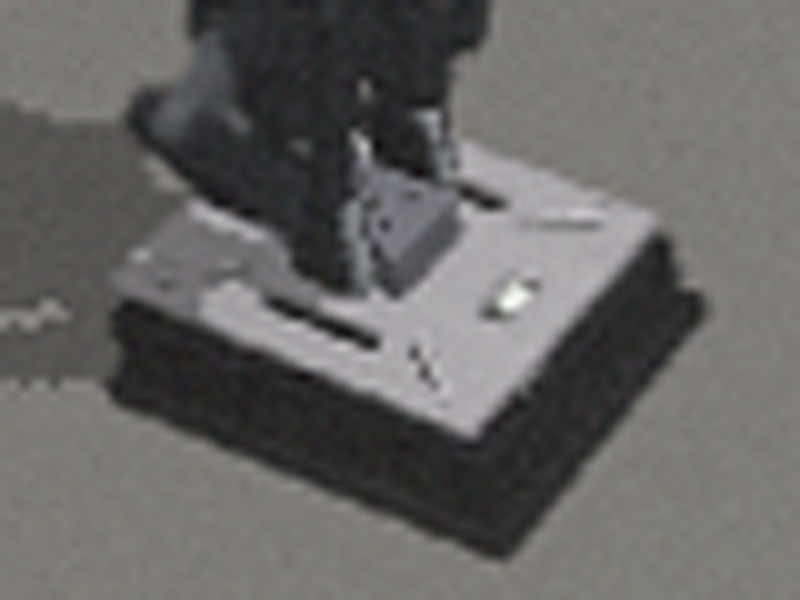

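```bash
for i in 1; do python3 -m crank '0 0 0.3 0 0 0;0 0 0 0 0 0';python3 go.py .500 -.2315 .04 -.383;  python3 -m crank '0 0 0.3 0 0 0;0 0 0 0 0 0';python3 go.py .500 -.2315 .04 -.383; done | grep rem
```

```text
t 17.77 pos [ 0.4996 -0.2347  0.0444] rem mm [-0.9 -3.1  4.4] rot [ 0.001 -0.003 -0.028] F [-1.3  1.8 14.2] T [ 0.32  0.18 -0.04] op 0.337 q6 -0.21
t 18.02 pos [ 0.4996 -0.2348  0.0444] rem mm [-1.  -3.2  4.4] rot [ 0.001 -0.003 -0.028] F [-2.5  2.2 14.8] T [ 0.3   0.31 -0.07] op 0.335 q6 -0.21
```

```bash
python3 - <<'E'
from fit import *
d=lambda x,y:(130+(x+.5)/10-.5,160+(y+.5)/10-.5)
O=[('scene',d(475,440),(.046,.062,.002)),('scene',d(667,213),(-.046,.062,.004)),('scene',d(112,285),(.046,-.062,.004))]
print(*fit(O,[.5,-.232,.04,-.38]));
for z in(.034,.0387):
  p,r=fit(O,[.5,-.232,.04,-.38],z);print(p,r)
O=[('scene',d(502,560),(.053,.069,-.004)),('scene',d(707,308),(-.053,.069,-.004)),('scene',d(108,390),(.053,-.069,-.004))]
print(*fit(O,[.5,-.232,.004,-.38],.004))
E
```

```text
[ 0.50380489 -0.23084136  0.04340217 -0.4032715 ] [ 0.2 -0.  -0.1  0.2 -0.1 -0.2]
[ 0.4951833  -0.23438705  0.03402788 -0.40157949] [ 0.2 -0.2 -0.5  0.3  0.2 -0.1  0. ]
[ 0.4994946  -0.23260691  0.03871465 -0.402456  ] [ 0.2 -0.1 -0.3  0.3  0.1 -0.1  0. ]
[ 0.49775076 -0.23440927  0.00398929 -0.40211932] [-0.1 -0.1  0.2  0.  -0.1  0.1 -0. ]
```

```bash
for i in 1; do python3 -m crank '-0.6 0 0.2 0 0 0;0 0 0 0 0 0';python3 go.py .500 -.2315 .04 -.383;  python3 -m crank '0 0 0.3 0 0 0;0 0 0 0 0 0';python3 go.py .500 -.2315 .04 -.383; done | grep rem
```

```text
t 18.27 pos [ 0.4995 -0.2348  0.0444] rem mm [-0.9 -3.2  4.4] rot [ 0.001 -0.005 -0.028] F [-0.7  1.4 14.5] T [ 0.32  0.09 -0.05] op 0.334 q6 -0.21
t 18.52 pos [ 0.4996 -0.2349  0.0444] rem mm [-1.  -3.2  4.3] rot [ 0.001 -0.005 -0.028] F [-0.8  1.6 15.4] T [ 0.38  0.19 -0.01] op 0.337 q6 -0.21
```

```bash
for i in 1; do python3 -m crank '0 0 0.3 0 0 0;0 0 0 0 0 0';python3 go.py .500 -.2315 .04 -.383;  python3 -m crank '0 0 0.3 0 0 0;0 0 0 0 0 0';python3 go.py .500 -.2315 .04 -.383; done | grep rem
```

```text
t 18.77 pos [ 0.4996 -0.2349  0.0443] rem mm [-1.  -3.3  4.3] rot [ 0.001 -0.004 -0.028] F [-1.6  1.3 17. ] T [ 0.39  0.27 -0.01] op 0.337 q6 -0.21
t 19.02 pos [ 0.499  -0.2343  0.0421] rem mm [-0.2 -3.   2.1] rot [ 0.    -0.004 -0.029] F [2.4 0.4 0.5] T [-0.04 -0.44 -0.07] op 0.335 q6 -0.21
```

```bash
for i in 1; do python3 -m crank '0.8 0 0.4 0 0 0;0 0 0 0 0 0';python3 go.py .500 -.2315 .04 -.383;  python3 -m crank '0.4 0 0.4 0 0 0;0 0 0 0 0 0';python3 go.py .500 -.2315 .04 -.383; python3 -m crank '0 0 0.4 0 0 0;0 0 0 0 0 0';python3 go.py .500 -.2315 .04 -.383; done | grep rem
```

```text
t 19.27 pos [ 0.4985 -0.234   0.0406] rem mm [ 0.4 -2.9  0.6] rot [ 0.    -0.    -0.028] F [-1.3  1.9  8.8] T [ 0.16  0.07 -0.01] op 0.335 q6 -0.21
t 19.52 pos [ 0.4985 -0.234   0.0402] rem mm [ 0.4 -2.9  0.2] rot [ 0.     0.001 -0.028] F [-1.1  0.9  9.3] T [0.24 0.22 0.01] op 0.332 q6 -0.21
t 19.77 pos [ 0.4985 -0.234   0.0401] rem mm [ 0.3 -2.9  0.1] rot [ 0.     0.001 -0.028] F [-2.4  1.8 10.4] T [ 0.34  0.37 -0.01] op 0.333 q6 -0.21
```

```bash
for i in 1; do python3 -m crank '-0.3 0 0.3 0 0 0;0 0 0 0 0 0';python3 go.py .500 -.2315 .04 -.383;  python3 -m crank '-0.2 0 0.3 0 0 0;0 0 0 0 0 0';python3 go.py .500 -.2315 .04 -.383; done | grep rem
python3 - <<'E'
from h import *
im=snap('scene','j');crop(im,'j1',(130,160,210,220),10)
im=snap('top','k');crop(im,'k1',(290,140,360,220),7)
E
```

```text
t 20.02 pos [ 0.4985 -0.234   0.0401] rem mm [ 0.4 -2.9  0.1] rot [ 0.     0.001 -0.028] F [-0.6  1.8 11.6] T [ 0.26  0.3  -0.04] op 0.336 q6 -0.21
t 20.27 pos [ 0.4985 -0.234   0.04  ] rem mm [ 0.4 -2.9 -0. ] rot [ 0.     0.    -0.028] F [-2.2  1.8 12.8] T [ 0.34  0.25 -0.02] op 0.332 q6 -0.21
```

View pics/j1.png

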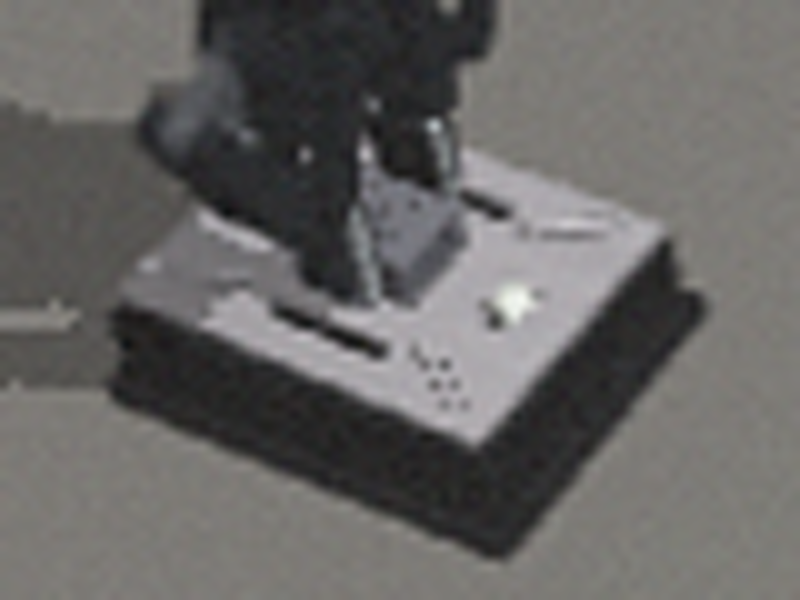

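View pics/k1.png

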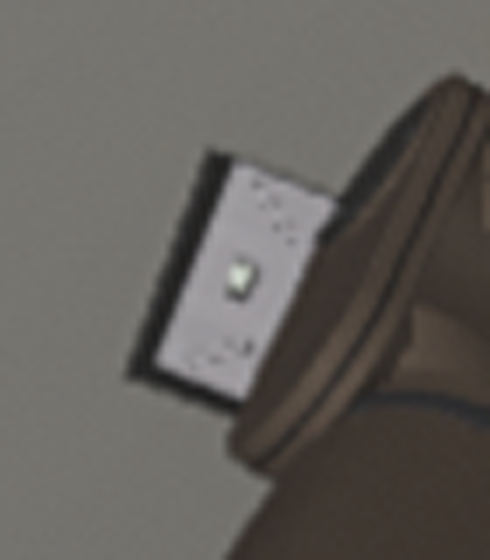

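```bash
for i in 1; do python3 -m crank '-0.2 0 0.3 0 0 0;0 0 0 0 0 0';python3 go.py .500 -.2315 .04 -.383;  python3 -m crank '0 0 0.3 0 0 0;0 0 0 0 0 0';python3 go.py .500 -.2315 .04 -.383; done | grep rem
```

```text
t 20.62 pos [ 0.4985 -0.234   0.0399] rem mm [ 0.4 -2.9 -0.1] rot [ 0.    -0.    -0.028] F [-1.6  1.5 12. ] T [ 0.34  0.31 -0.  ] op 0.333 q6 -0.21
t 20.88 pos [ 0.4985 -0.234   0.0397] rem mm [ 0.4 -2.9 -0.3] rot [ 0.    -0.    -0.028] F [-1.5  1.5 13.8] T [ 0.34  0.31 -0.01] op 0.335 q6 -0.21
```

```bash
for i in 1; do python3 -m crank '0 0 0.3 0 0 0;0 0 0 0 0 0';python3 go.py .500 -.2315 .04 -.383;  python3 -m crank '0 0 0.3 0 0 0;0 0 0 0 0 0';python3 go.py .500 -.2315 .04 -.383; done | grep rem
```

```text
t 21.12 pos [ 0.4985 -0.234   0.0395] rem mm [ 0.3 -2.9 -0.5] rot [ 0.    -0.    -0.028] F [-1.8  3.5 13.4] T [0.39 0.35 0.01] op 0.333 q6 -0.21
t 21.38 pos [ 0.4985 -0.234   0.0392] rem mm [ 0.4 -2.9 -0.8] rot [ 0.    -0.    -0.028] F [-1.6  2.5 14. ] T [0.38 0.35 0.  ] op 0.334 q6 -0.21
```

```bash
for i in 1; do python3 -m crank '0 0 0.3 0 0 0;0 0 0 0 0 0';python3 go.py .500 -.2315 .04 -.383;  python3 -m crank '0 0 0.3 0 0 0;0 0 0 0 0 0';python3 go.py .500 -.2315 .04 -.383;python3 -m crank '0 0 0.3 0 0 0;0 0 0 0 0 0';python3 go.py .500 -.2315 .04 -.383; done | grep rem
```

```text
t 21.62 pos [ 0.4985 -0.234   0.039 ] rem mm [ 0.4 -2.9 -1. ] rot [ 0.    -0.    -0.028] F [-1.9  2.4 15.2] T [ 0.43  0.41 -0.01] op 0.336 q6 -0.21
t 21.88 pos [ 0.4985 -0.234   0.0381] rem mm [ 0.4 -2.9 -1.9] rot [ 0.    -0.001 -0.028] F [-0.6  1.7 11.9] T [ 0.27  0.2  -0.03] op 0.335 q6 -0.21
t 22.12 pos [ 0.4985 -0.234   0.038 ] rem mm [ 0.4 -2.9 -2. ] rot [ 0.    -0.    -0.028] F [-1.4  2.1 11.9] T [ 0.31  0.27 -0.03] op 0.336 q6 -0.21
```

```bash
for i in 1; do python3 -m crank '0 0 0.3 0 0 0;0 0 0 0 0 0';python3 go.py .500 -.2315 .04 -.383;  python3 -m crank '0 0 0.3 0 0 0;0 0 0 0 0 0';python3 go.py .500 -.2315 .04 -.383;done | grep rem
```

```text
t 22.38 pos [ 0.4985 -0.234   0.0378] rem mm [ 0.3 -2.9 -2.2] rot [ 0.    -0.    -0.028] F [-1.3  1.7 13. ] T [ 0.37  0.28 -0.04] op 0.339 q6 -0.21
t 22.62 pos [ 0.4985 -0.234   0.0378] rem mm [ 0.3 -2.9 -2.2] rot [ 0.    -0.    -0.028] F [-1.7  3.1 13.1] T [ 0.37  0.41 -0.05] op 0.336 q6 -0.21
```

```bash
for i in 1; do python3 -m crank '0 0 0.3 0 0 0;0 0 0 0 0 0';python3 go.py .500 -.2315 .04 -.383;  python3 -m crank '0 0 0.3 0 0 0;0 0 0 0 0 0';python3 go.py .500 -.2315 .04 -.383;done | grep rem
python3 - <<'E'
from h import *
im=snap('scene','l');crop(im,'l1',(130,160,210,220),10)
E
```

```text
t 22.88 pos [ 0.4985 -0.234   0.0378] rem mm [ 0.3 -2.9 -2.2] rot [ 0.     0.    -0.028] F [-2.9  2.8 15.9] T [ 0.47  0.56 -0.02] op 0.335 q6 -0.21
t 23.12 pos [ 0.4985 -0.234   0.0378] rem mm [ 0.4 -2.9 -2.2] rot [ 0.     0.    -0.028] F [-3.3  3.9 17.5] T [ 0.53  0.57 -0.01] op 0.335 q6 -0.21
```

View pics/l1.png

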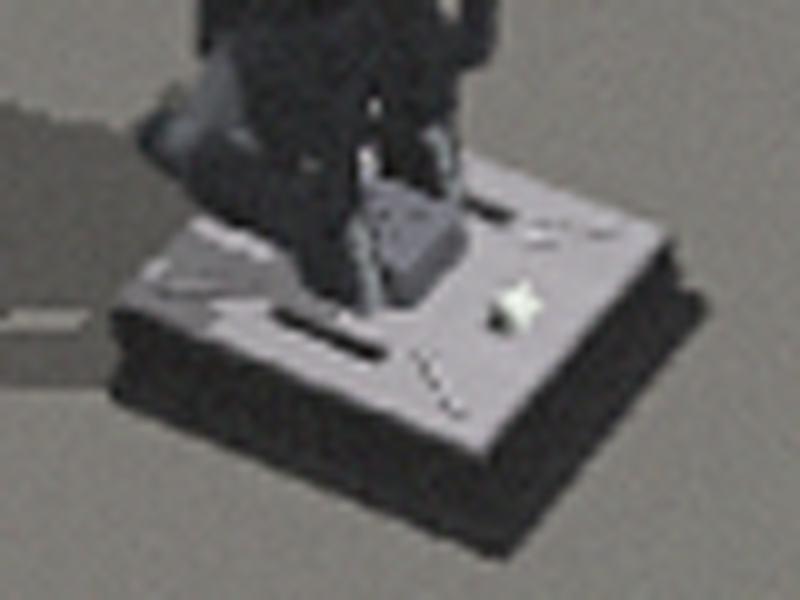

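```bash
for i in 1; do python3 -m crank '0 0 -1 0 0 0;0 0 0 0 0 0';python3 go.py .500 -.2315 .04 -.383;  python3 -m crank '0 0 -1 0 0 0;0 0 0 0 0 0';python3 go.py .500 -.2315 .04 -.383;python3 -m crank '0 0 -0.6 0 0 0;0 0 0 0 0 0';python3 go.py .500 -.2315 .04 -.383;done | grep rem
```

```text
t 23.43 pos [ 0.4985 -0.234   0.0379] rem mm [ 0.4 -2.9 -2.1] rot [ 0.    -0.    -0.028] F [-1.7  1.9 12.8] T [ 0.31  0.27 -0.03] op 0.331 q6 -0.21
t 23.68 pos [ 0.4985 -0.234   0.0382] rem mm [ 0.4 -2.9 -1.8] rot [ 0.    -0.001 -0.028] F [0.4 0.8 9.3] T [ 0.19 -0.08  0.01] op 0.337 q6 -0.21
t 23.93 pos [ 0.4985 -0.234   0.0382] rem mm [ 0.4 -2.9 -1.8] rot [ 0.    -0.001 -0.028] F [1.5 0.6 5.4] T [ 0.02 -0.27  0.01] op 0.333 q6 -0.21
```

```bash
for i in 1; do python3 -m crank '0 0 -0.6 0 0 0;0 0 0 0 0 0';python3 go.py .500 -.2315 .04 -.383;  python3 -m crank '0 0 -0.6 0 0 0;0 0 0 0 0 0';python3 go.py .500 -.2315 .04 -.383;done | grep rem
```

```text
t 24.18 pos [ 0.4984 -0.234   0.0383] rem mm [ 0.5 -2.9 -1.7] rot [ 0.    -0.002 -0.028] F [ 3.5 -0.9  1.3] T [-0.19 -0.69  0.01] op 0.336 q6 -0.21
t 24.43 pos [ 0.4984 -0.234   0.0384] rem mm [ 0.5 -2.9 -1.6] rot [ 0.    -0.002 -0.028] F [ 5.5 -2.3 -3.6] T [-0.4  -0.97 -0.05] op 0.336 q6 -0.21
```

```bash
python3 -m crank '0.4 0 0.6 0 0 0;0 0 0 0 0 0'; python3 -m crank '0 0 0 0 0 0;0 0 0 0 0 0;0 0 0 0 0 0;0 0 0 0 0 0' 1; python3 go.py .500 -.2315 .04 -.383; python3 -m crank '0 0 -5 0 0 0;0 0 -20 0 0 0;0 0 -40 0 0 0;0 0 -40 0 0 0;0 0 -40 0 0 0'; python3 -m crank '0 -30 0 0 0 0;0 -45 0 0 0 0;0 -45 0 0 0 0;0 -45 0 0 0 0;0 -30 0 0 0 0';python3 -m crank '0 -30 0 0 0 0;0 -15 0 0 0 0;0 0 0 0 0 0';python3 go.py .500 -.2315 .04 -.383
python3 - <<'E'
from h import *
im=snap('scene','m');crop(im,'m1',(130,160,210,220),10)
im=snap('top','n');crop(im,'n1',(300,150,370,220),8)
E
```

```text
time: 24.68
eef_pos: [0.4984, -0.234, 0.0383]
tcp_rot: [0.979, -0.204, 0.0, 0.0]
contact_force: [3.9, -0.9, 1.5]
opening: 0.334
time: 25.18
eef_pos: [0.4979, -0.2336, 0.0382]
tcp_rot: [0.979, -0.204, -0.001, -0.0]
contact_force: [-0.1, 0.3, 0.5]
opening: 1.0
t 25.18 pos [ 0.4979 -0.2336  0.0382] rem mm [ 1.  -2.8 -1.8] rot [-0.     0.001 -0.028] F [-0.1  0.3  0.5] T [-0.01 -0.04 -0.05] op 1.0 q6 -0.21
time: 25.8
eef_pos: [0.4982, -0.2338, 0.1852]
tcp_rot: [0.979, -0.204, 0.0, 0.0]
contact_force: [-0.4, -0.7, -0.4]
opening: 1.001
time: 26.42
eef_pos: [0.5767, -0.0532, 0.1839]
tcp_rot: [0.979, -0.203, 0.0, -0.0]
contact_force: [-0.6, 0.1, 0.4]
opening: 1.001
time: 26.8
eef_pos: [0.5943, -0.0134, 0.1835]
tcp_rot: [0.979, -0.203, -0.0, 0.0]
contact_force: [-0.1, -0.3, 0.2]
opening: 0.998
t 26.8 pos [ 0.5943 -0.0134  0.1835] rem mm [  0.4 237.5 143.6] rot [ 0.     0.    -0.027] F [-0.1 -0.3  0.2] T [-0.01  0.01  0.04] op 0.998 q6 0.22
```

View pics/m1.png

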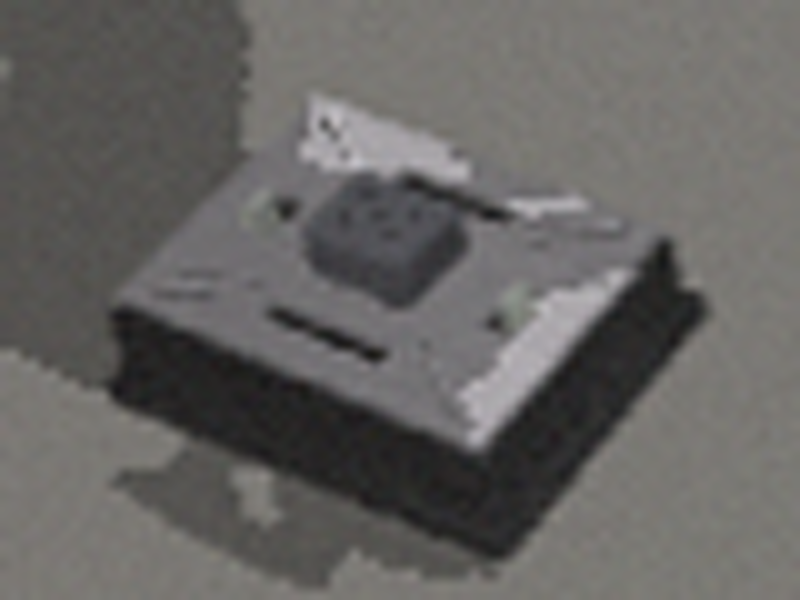

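View pics/n1.png

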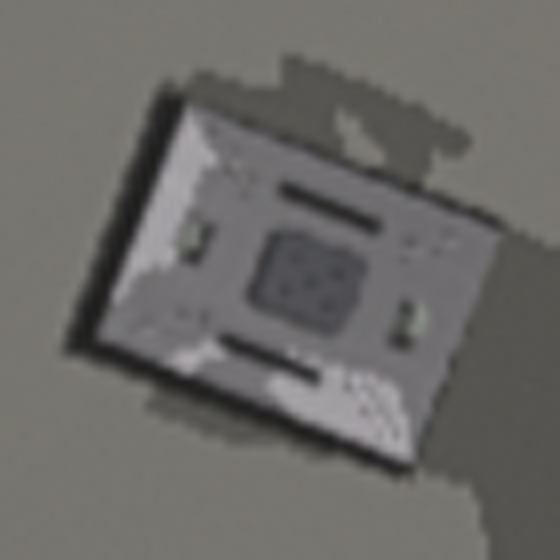

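```bash
python3 - <<'E'
from plant import ctrl,readout
print(readout.get_state()['time'],ctrl.sign_off())
E
```

```text
the job is handed in; nothing more can be done
26.9 None
```

The cover is back on the rinser's base, spray head up and over the stub. I handed the job in at 26.9 s with the gripper open and clear of everything.

- **Choice of cover:** I took the one farthest to the robot's right, at y about 0.27 m (top picture 168, 163). The other two look-alikes stood at y about 0.35 m and 0.37 m.
- **Fitting:** First contact was slightly off, so I shifted and turned the cover by the wrist force and the pictures. I then pressed in steps of 0.2 to 0.7 mm. I felt two sudden drops, at about 19 N and 17 N. The cover then came to a hard stop, where I pressed with about 19.5 N, the highest reading of the job.
- **Latch check:** I eased off and gave a small upward pull before letting go. The tool rose only about 0.6 mm and stayed level, so both hooks appear to hold.
- **Last pictures:** Both hooks stand at the outer ends of their slots, and the plate lies flat and lined up with the base. I did not measure its final tilt from the pictures.
- **Disagreement:** The hard stop came about 2 mm lower than my first estimate of the base height (2 mm above the ledge rather than 4 mm). That is within the stated range.
- **Other objects:** I did not touch the tumbler, canister or tostonera, but I did not measure their positions again at the end.

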